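Pair the painted coffee cups with their saucers

ROBOT

A 6-joint arm with a two-finger parallel gripper is mounted at the origin on the work surface. World frame = base frame: x ahead of the robot, y to its left, z up, the work surface at z = 0. Lengths are in m, angles in rad, forces in N, time in s.
With the tool pointing down it reaches from about 0.3 to 0.775 m from the base axis. Payload 14.6 kg.
Tool frame: the origin (TCP) lies at the very end of the fingers, on their centre line; the grasp point (between the pads) lies 19 mm behind it; z points along the fingers, x is the direction in which the jaws open and shut, and the axes are right-handed (so a half turn about z gives the same grasp; the last joint's range is limited). The gripper opens to 94 mm and grips with 3 to 60 N. Pads are 16 mm wide; open, the fingers measure 119 mm over their backs; the gripper's body (75 mm by 177 mm) begins 78 mm behind the grasp point.
Start: joints at [-1.28, 0.3, 1.521, -0, 1.321, -0.067], TCP at [0.193, -0.515, 0.205] pointing down, gripper open.
Joint ranges: [-3.03, 3.03], [-0.79, 2.21], [0.23, 2.52], [-1.04, 4.18], [0, 3.07], [-2.55, 2.55]. Speed limits (rad/s): [2.22, 2.22, 2.57, 3.14, 3.14, 3.14].

INTERFACE

Orientations are given as [roll, pitch, yaw] about the fixed x, y, z axes, in that order (R = Rz(yaw) Ry(pitch) Rx(roll)).
In Python, from station import ctrl gives the robot as it stands.
- The arm moves only by the shell command python3 -m inch 'ROWS' [FORCE]. ROWS is JSON, one flat list of numbers, 7 for each row, row after row: the shift along the tool's x, y, z in cm, then the turn, a rotation vector about the tool's x, y, z in rad, then the opening, from 0 (shut) to 1 (fully open). In form: [tx, ty, tz, wx, wy, wz, claw, tx, ty, tz, wx, wy, wz, claw, ...]. A call has 1 to 20 rows; each row shifts and turns the commanded pose from where the row before left it, along the tool's axes as they then stand; what a row does not reach is not made up. A row lasts 1/8 s, in which the tool goes at most 62.5 mm and 10.7 degrees, less where a joint would pass 70% of its speed; a pose out of reach is approached as far as the arm can. A call is refused whole if a number of a shift passes 6.25 or a number of a turn 0.188, either way. A call with a gripper value outside its range is refused whole. The fingers move at their own pace and stop on an object; FORCE is the grip in N (left out, the last holds). Time passes only in rows, so rows that do not move let the fingers close. It gives the time, the measured TCP pose, the force and the opening at its end, in the units of the state.
- ctrl.get_obs(): the state, without advancing time (a new reading comes with each control period).
- ctrl.camera(name): name is "scene" or "top" or "wrist"; returns (picture, depth): 420x560x3 uint8, red, green, blue; 420x560 float32, m along the optical axis (not along the pixel's ray), 0 where there is no reading.
- ctrl.camera_params(name): a dict with "vertical_fov" (degrees; the focal length in pixels is half the picture's height over the tangent of half this angle, whatever the lens; pixels are square), "cx", "cy" (the principal point, pixels), "camera_from_world" (4x4, takes a point from world to camera coordinates); the wrist camera has in their place "mount" (4x4, takes a point from camera to tool coordinates, whose origin is the TCP and whose axes are the tool frame's). Camera axes: x right, y down, z forward; pixel columns grow to the right and rows downward; lengths in m; the calibration is good to about 2 mm. The wrist camera is an equidistant fisheye: a pixel r from the principal point sees the ray r / f radians off the axis. A picture is of the moment at which its call begins: read the wrist's pose just before it. camera_params takes no time and is no camera call.
- ctrl.hand_in(): hands the job in, once; it reports no verdict.
Trained networks look in the newest picture that a camera, given by its name, has taken for a name from the list of things; names that differ only in an ending like _2 or _b are one class to them, and where a whole thing is asked for, a point or a joint stands for the part that bears it (a point fixed in the world has none). Each returns a list of dicts, best first, with "score" (0 to 1); they miss things now and then, are a little off and sometimes report something else, mostly with a low value. They report only what shows in the picture. A call takes as long as a camera call.
- ctrl.spot_in(camera, label): "bbox" ([centre column, centre row, width, height] in pixels, round what is visible of it).
- ctrl.place_of(camera, label): "centre" ([column, row] in pixels: a listed point, or the origin of a listed thing).
The state is a dict: "time_s": time; "qpos": joint angles; "joint_vel": joint speeds; "tau": joint torques, N m; "ee_pos": TCP position; "eef_rot": TCP orientation; "force": force on the tool from outside, world axes, zero at the start; "moment": the same for the moment, N m; "grip_width": finger opening in m.
Only numpy, scipy, OpenCV 4.12 (cv2) and the standard library are available. Lean on these libraries where they do the work, as an engineer would, in place of code of your own. Each camera call takes 0.05 s, during which the arm holds its last target. There are 200 camera calls.

TASK

Make up the coffee sets: stand each of the four painted cups upright in the middle of the saucer painted in the same colour, leaving the saucers where they lie. Set the cups down gently without dropping or tipping them, and do not touch or move the freshly painted terracotta vase that stands among them.

Things in the scene. Friction and masses are not known exactly. Their poses are not given: they have to be found in the camera images.
- cup_blue: Small handleless coffee cup, white with a blue rim, blue bands below the rim and blue dots: foot 42 mm across, 56 mm across at 16 mm height, near-straight wall to 58 mm across at the rim (about 60 mm over the painted line), 64 mm high, wall 3.5 mm, inside hollow, inner floor 6 mm up; stands upright, 65 to 155 g. Origin: centre of its underside; z up its axis.
- cup_yellow: Small handleless coffee cup, white with a yellow rim, yellow bands below the rim and yellow dots: foot 42 mm across, 56 mm across at 16 mm height, near-straight wall to 58 mm across at the rim (about 60 mm over the painted line), 64 mm high, wall 3.5 mm, inside hollow, inner floor 6 mm up; stands upright, 65 to 155 g. Origin: centre of its underside; z up its axis.
- cup_red: Small handleless coffee cup, white with a red rim, red bands below the rim and red dots: foot 42 mm across, 56 mm across at 16 mm height, near-straight wall to 58 mm across at the rim (about 60 mm over the painted line), 64 mm high, wall 3.5 mm, inside hollow, inner floor 6 mm up; stands upright, 65 to 155 g. Origin: centre of its underside; z up its axis.
- cup_green: Small handleless coffee cup, white with a green rim, green bands below the rim and green dots: foot 42 mm across, 56 mm across at 16 mm height, near-straight wall to 58 mm across at the rim (about 60 mm over the painted line), 64 mm high, wall 3.5 mm, inside hollow, inner floor 6 mm up; stands upright, 65 to 155 g. Origin: centre of its underside; z up its axis.
- saucer_blue: Round white saucer with a blue rim line and blue leaf marks and ring: 120 mm across, rim 14 mm high (16 mm over the painted line), flat round well in the middle 70 mm across whose floor is 6 mm above the underside. Loose on the table, about 190 g. Origin: centre of its underside; z up.
- saucer_yellow: Round white saucer with a yellow rim line and yellow leaf marks and ring: 120 mm across, rim 14 mm high (16 mm over the painted line), flat round well in the middle 70 mm across whose floor is 6 mm above the underside. Loose on the table, about 190 g. Origin: centre of its underside; z up.
- saucer_red: Round white saucer with a red rim line and red leaf marks and ring: 120 mm across, rim 14 mm high (16 mm over the painted line), flat round well in the middle 70 mm across whose floor is 6 mm above the underside. Loose on the table, about 190 g. Origin: centre of its underside; z up.
- saucer_green: Round white saucer with a green rim line and green leaf marks and ring: 120 mm across, rim 14 mm high (16 mm over the painted line), flat round well in the middle 70 mm across whose floor is 6 mm above the underside. Loose on the table, about 190 g. Origin: centre of its underside; z up.
- vase: Freshly painted terracotta bud vase, 46 mm across at the belly, 70 mm high, loose, about 120 g, standing among the ware; not to be touched or moved. Origin: centre of its underside; z up.

How it is judged:
By the outcome, as a careful person would: the job done as asked, in the order asked, and still so for the second after the job is handed in, with the robot touching nothing.
It also fails if it takes over 102 s, if anything falls off the work surface, if the arm or the gripper's body presses on something with over 40 N, if the wrist force passes 120 N, or if a joint passes its speed limit or range.

## Working session

There is one attempt and no reset: what is moved stays moved. The work goes in short steps, Python scripts to look and compute and a shell command to move; the robot and the scene stay as the last step left them, time stands still between calls to the robot, and variables do not carry over. Pictures are saved under pics/ and viewed, about 12 in all and at most 16, crops included, and the job is handed in when it is done.

```bash
ls; mkdir -p pics; cat > h.py <<'E'
import numpy as np,cv2
from station import ctrl
def px2w(cam,u,v,z=None,depth=None):
    p=ctrl.camera_params(cam); f=210/np.tan(np.radians(p['vertical_fov'])/2)
    d=np.array([(u-p['cx'])/f,(v-p['cy'])/f,1.]); M=np.linalg.inv(np.array(p['camera_from_world']))
    o=M[:3,3]; w=M[:3,:3]@d
    s=(z-o[2])/w[2] if depth is None else depth
    return o+s*w
E
python3 - <<'E'
from h import *
for c in ['top','scene']:
    im,d=ctrl.camera(c); cv2.imwrite(f'pics/{c}0.png',im[:,:,::-1]); np.save(f'{c}d.npy',d)
    p=ctrl.camera_params(c); print(c,p['vertical_fov'],np.linalg.inv(p['camera_from_world'])[:3,3])
for k in ['cup','saucer']:
    for col in ['blue','yellow','red','green']:
        n=f'{k}_{col}'; r=ctrl.place_of('top',n)[:2]
        for q in r: print(n,round(q['score'],2),np.round(q['centre']),np.round(px2w('top',*q['centre'],z=0)[:3],3))
for q in ctrl.place_of('top','vase')[:2]: print('vase',q['score'],q['centre'],px2w('top',*q['centre'],z=0))
print(ctrl.get_obs())
E
```

```text
pics
top 45.78388807828987 [ 0.42969842 -0.00281514  1.08888886]
scene 43.40487169660038 [ 1.44920402 -0.23361081  1.09856256]
cup_blue 0.88 [400. 181.] [ 0.629 -0.272  0.   ]
cup_yellow 0.93 [126. 247.] [0.473 0.33  0.   ]
cup_red 0.91 [325. 263.] [ 0.444 -0.105  0.   ]
cup_green 0.71 [155. 170.] [0.646 0.274 0.   ]
saucer_blue 0.96 [321. 176.] [ 0.639 -0.095  0.   ]
saucer_yellow 0.83 [435. 263.] [ 0.448 -0.346  0.   ]
saucer_yellow 0.46 [126. 244.] [0.48 0.33 0.  ]
saucer_red 0.65 [227. 180.] [0.625 0.114 0.   ]
saucer_green 0.87 [209. 260.] [0.448 0.148 0.   ]
vase 0.56 [281.0, 220.1] [ 0.53773812 -0.00748368  0.        ]
vase 0.33 [433.5, 266.4] [ 0.44144439 -0.3426249   0.        ]
{'time_s': 0.55, 'qpos': array([-1.27961118e+00,  2.99878905e-01,  1.52100867e+00,  3.50076387e-06,
        1.32072915e+00, -6.66047763e-02]), 'joint_vel': array([ 7.26516480e-04, -7.29910671e-04,  7.39231733e-04, -1.56267632e-03,
       -8.87359312e-05,  4.96838437e-04]), 'tau': array([-1.91747324e-05, -5.31417310e+01, -3.52786624e+01,  7.08439364e-02,
        2.14068167e-02, -9.34237903e-06]), 'ee_pos': array([ 0.19260237, -0.51515175,  0.20545348]), 'eef_rot': array([-3.14158767e+00,  2.37951989e-05, -1.21300727e+00]), 'force': array([ 0.44316563,  0.36869369, -0.34129502]), 'moment': array([-0.08546959, -0.003762  , -0.05211677]), 'grip_width': 0.09360936788809497}
```

View pics/top0.png

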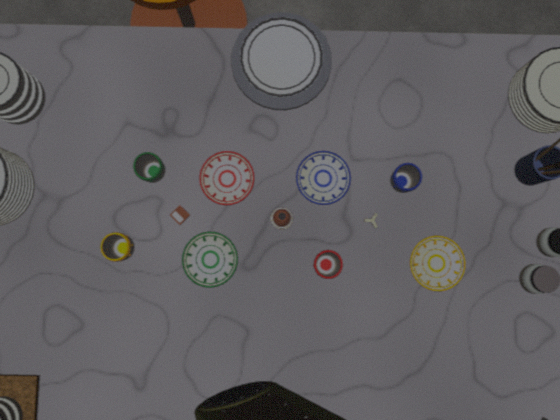

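View pics/scene0.png

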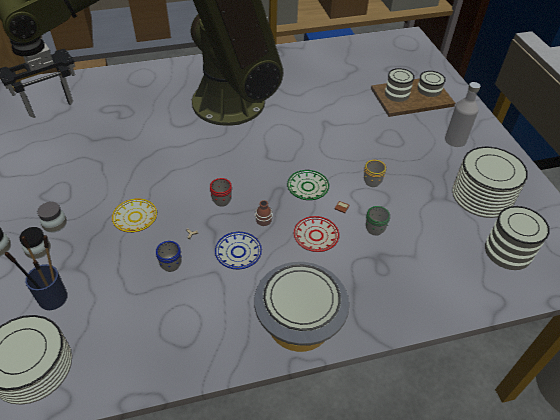

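The top view shows blue cup (405,178), green (149,167), yellow (117,247), red (328,264), saucers at (323,178), (438,263), (227,178), (210,259), and the vase at (281,217). All of it agrees with the networks. The scene view shows the same layout, with all the cups upright. Next I'll fit the rims.

```bash
cat >> h.py <<'E'
from scipy.optimize import least_squares
from itertools import product
HUE={'blue':(105,130),'yellow':(18,35),'red':(170,10),'green':(45,90)}
def mask(im,col):
    h,s,v=cv2.split(cv2.cvtColor(im,cv2.COLOR_RGB2HSV)); a,b=HUE[col]
    m=(h>=a)&(h<=b) if a<b else (h>=a)|(h<=b)
    return m&(s>110)&(v>50)
def rim(im,cam,col,c,R,z,tol=.006):
    """circle of radius R at height z, centre near c, on pixels of the colour: grid vote then robust fit"""
    v,u=np.nonzero(mask(im,col)); P=np.array([px2w(cam,a,b,z)[:2] for a,b in zip(u,v)])
    P=P[np.hypot(*(P-c).T)<R+.05]; c=np.array(c)
    best=max((( np.sum(np.exp(-((np.hypot(*(P-c-[i,j]).T)-R)/.003)**2)),i,j) for i,j in product(np.arange(-.04,.041,.004),repeat=2)))
    c=c+best[1:]
    Q=P[abs(np.hypot(*(P-c).T)-R)<tol]
    s=least_squares(lambda q:np.hypot(*(Q-q).T)-R,c,loss='soft_l1',f_scale=.001)
    return s.x,len(Q),np.sqrt(np.mean(s.fun**2)), np.mean(np.hypot(*(Q-s.x).T))
E
cat > meas.py <<'E'
from h import *
cups=dict(blue=(.629,-.272),yellow=(.473,.33),red=(.444,-.105),green=(.646,.274))
sau=dict(blue=(.639,-.095),yellow=(.448,-.346),red=(.625,.114),green=(.448,.148))
for cam in ['top','scene']:
  im,d=ctrl.camera(cam)
  for col in cups:
    for nm,c,R,z in (('cup',cups[col],.029,.064),('saucer',sau[col],.059,.015)):
        x,n,e,r=rim(im,cam,col,c,R,z); print(cam,nm,col,np.round(x*1000,1),n,round(e*1000,1),round(r*1000,1))
E
python3 meas.py
```

```text
top cup blue [ 628.1 -270.9] 178 2.7 27.4
top saucer blue [632.2 -98. ] 38 0.7 58.4
top cup yellow [472.1 333.1] 264 2.7 27.4Traceback (most recent call last):
  File "meas.py", line 8, in <module>
    x,n,e,r=rim(im,cam,col,c,R,z); print(cam,nm,col,np.round(x*1000,1),n,round(e*1000,1),round(r*1000,1))
            ~~~^^^^^^^^^^^^^^^^^^
  File "h.py", line 18, in rim
    v,u=np.nonzero(mask(im,col)); P=np.array([px2w(cam,a,b,z)[:2] for a,b in zip(u,v)])
                                              ~~~~^^^^^^^^^^^
  File "h.py", line 4, in px2w
    p=ctrl.camera_params(cam); f=210/np.tan(np.radians(p['vertical_fov'])/2)
ValueError: time passes only in moves, steps and waits
```

```bash
sed -i 's/^def px2w/import functools\n@functools.lru_cache\ndef params(c): return ctrl.camera_params(c)\ndef px2w/; s/p=ctrl.camera_params(cam); f=/p=params(cam); f=/; s/(s>110)/(s>80)/' h.py; python3 meas.py; python3 - <<'E'
from h import *
im,d=ctrl.camera('top'); big=cv2.resize(im[140:300,90:480],None,fx=2,fy=2)
big[np.any([cv2.resize(mask(im,c)[140:300,90:480].astype('u1'),None,fx=2,fy=2,interpolation=0) for c in HUE],0)>0]=(255,0,255)
cv2.imwrite('pics/m.png',big[:,:,::-1])
E
```

```text
top cup blue [ 627.8 -269.7] 219 2.3 27.8
top saucer blue [632.1 -97.9] 201 1.0 58.4
top cup yellow [472.1 333.2] 284 2.7 27.6
top saucer yellow [ 448.8 -347. ] 441 2.3 57.7
top cup red [ 442.6 -105. ] 235 2.5 27.1
top saucer red [628.1 113.4] 348 2.2 57.8
top cup green [641.6 274.7] 162 2.4 27.2
top saucer green [450.  145.2] 85 0.8 58.3
scene cup blue [ 633.3 -272.5] 170 3.0 28.8
scene saucer blue [633.3 -98.8] 198 2.0 58.2
scene cup yellow [474.2 333.7] 91 2.8 28.3
scene saucer yellow [ 448.5 -347.5] 220 2.8 57.5
scene cup red [ 447.6 -106.4] 131 2.9 29.4
scene saucer red [628.2 113.4] 226 2.3 57.8
scene cup green [645.2 273.3] 102 3.1 29.1
scene saucer green [449.5 144.7] 156 2.5 57.6
```

View pics/m.png

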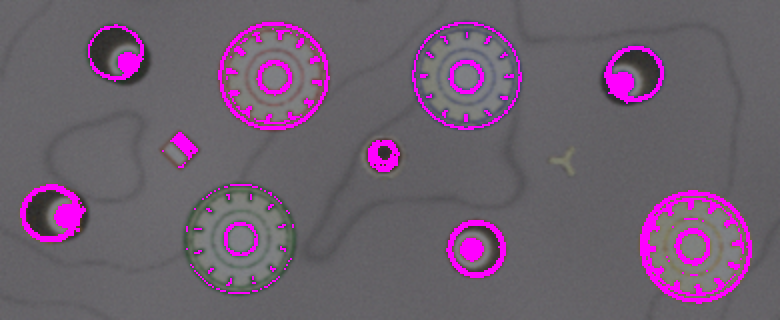

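The masks trace the rims, and the two cameras agree within 1 mm on the saucers and about 5 mm on the cups. I'll turn the tool to yaw 0 and go above the blue cup.

```bash
python3 -m inch '[0,0,0,0,0,-0.1733,1, 0,0,0,0,0,-0.1733,1, 0,0,0,0,0,-0.1733,1, 0,0,0,0,0,-0.1733,1, 0,0,0,0,0,-0.1733,1, 0,0,0,0,0,-0.1733,1, 0,0,0,0,0,-0.1733,1, 4.3,-2.4,0,0,0,0,1, 4.3,-2.4,0,0,0,0,1, 4.3,-2.4,0,0,0,0,1, 4.3,-2.4,0,0,0,0,1, 4.3,-2.4,0,0,0,0,1, 4.3,-2.4,0,0,0,0,1, 4.3,-2.4,0,0,0,0,1, 4.3,-2.4,0,0,0,0,1, 4.3,-2.4,0,0,0,0,1, 4.3,-2.4,0,0,0,0,1, 0.7,-0.4,0,0,0,0,1, 0,0,0,0,0,0,1]' 15
```

```text
time_s: 3.12
ee_pos: [0.6295, -0.2711, 0.205]
eef_rot: [-3.141, 0.001, 0.001]
force: [0.2, 0.2, 0.1]
grip_width: 0.0941
```

```bash
cat >> h.py <<'E'
from scipy.spatial.transform import Rotation as Ro
def wrist_rim(col,c,R,z,save=None):
    o=ctrl.get_obs(); im,d=ctrl.camera('wrist'); p=params('wrist'); M=np.array(p['mount'])
    f=210/np.tan(np.radians(p['vertical_fov'])/2)
    T=np.eye(4); T[:3,:3]=Ro.from_euler('xyz',o['eef_rot']).as_matrix(); T[:3,3]=o['ee_pos']; M=T@M
    v,u=np.nonzero(mask(im,col)); a=np.stack([u-p['cx'],v-p['cy']],1); r=np.hypot(*a.T)+1e-9; th=r/f
    D=np.c_[a/r[:,None]*np.sin(th)[:,None],np.cos(th)]@M[:3,:3].T
    k=D[:,2]<-.1; D=D[k]; P=(M[:3,3]+D*((z-M[2,3])/D[:,2])[:,None])[:,:2]
    if save: cv2.imwrite(save,im[:,:,::-1])
    c=np.array(c); P=P[np.hypot(*(P-c).T)<R+.05]
    b=max((np.sum(np.exp(-((np.hypot(*(P-c-[i,j]).T)-R)/.002)**2)),i,j) for i,j in product(np.arange(-.03,.031,.002),repeat=2))
    c=c+b[1:]; Q=P[abs(np.hypot(*(P-c).T)-R)<.004]
    s=least_squares(lambda q:np.hypot(*(Q-q).T)-R,c,loss='soft_l1',f_scale=.001)
    print(col,'wrist centre mm',np.round(s.x*1000,1),len(Q),'rms',round(1000*np.sqrt(np.mean(s.fun**2)),1),'minus tcp',np.round((s.x-o['ee_pos'][:2])*1000,1))
E
python3 -c "
from h import *
wrist_rim('blue',(.630,-.271),.029,.064,'pics/w1.png')
wrist_rim('blue',(.633,-.098),.059,.015)"
```

```text
blue wrist centre mm [ 630.3 -270.9] 714 rms 2.0 minus tcp [0.8 0.1]
blue wrist centre mm [634.3 -98.5] 656 rms 1.2 minus tcp [  5.3 173.1]
```

View pics/w1.png

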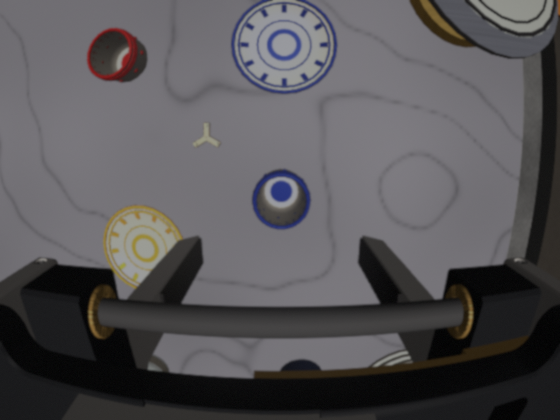

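The wrist fit agrees: the blue cup is centred between the fingers and the rim fits within 1 mm of the tool. I'll descend and grip.

```bash
python3 -m inch '[0.1,0,4,0,0,0,1, 0,0,4,0,0,0,1, 0,0,4,0,0,0,1, 0,0,3,0,0,0,1, 0,0,1.9,0,0,0,1, 0,0,1,0,0,0,1, 0,0,0,0,0,0,1, 0,0,0,0,0,0,0, 0,0,0,0,0,0,0, 0,0,0,0,0,0,0, 0,0,0,0,0,0,0, 0,0,0,0,0,0,0, 0,0,0,0,0,0,0]' 15
```

```text
time_s: 4.85
ee_pos: [0.6306, -0.2711, 0.0266]
eef_rot: [3.142, -0.0, 0.0]
force: [-2.0, -0.3, 2.3]
grip_width: 0.058
```

```bash
python3 -m inch '[0,0,-0.5,0,0,0,0, 0,0,-1.5,0,0,0,0, 0,0,-2,0,0,0,0, 0,0,-1,0,0,0,0, 0.2,-1,0,0,0,0,0, 0,-2,0,0,0,0,0, 0,-3,0,0,0,0,0, 0,-3.3,0,0,0,0,0, 0,-3,0,0,0,0,0, 0,-2.5,0,0,0,0,0, 0,-1.7,0,0,0,0,0, 0,-0.8,0,0,0,0,0, 0,0,0,0,0,0,0, 0,0,0,0,0,0,0]'; python3 -c "
from h import *
wrist_rim('blue',(.633,-.098),.059,.015)
wrist_rim('blue',(.633,-.098),.029,.115)"
```

```text
time_s: 6.6
ee_pos: [0.6325, -0.0989, 0.0764]
eef_rot: [3.142, 0.0, -0.001]
force: [0.3, -0.1, -0.7]
grip_width: 0.0581
blue wrist centre mm [633.7 -99.1] 1327 rms 1.4 minus tcp [ 1.1 -0.3]
blue wrist centre mm [632.9 -98.5] 2658 rms 2.1 minus tcp [0.4 0.4]
```

Cup and saucer are aligned within 1 mm. Lowering and releasing.

```bash
python3 -m inch '[0,0,1,0,0,0,0, 0,0,1.5,0,0,0,0, 0,0,1,0,0,0,0, 0,0,0.4,0,0,0,0, 0,0,0.2,0,0,0,0, 0,0,0.1,0,0,0,0, 0,0,0.1,0,0,0,0, 0,0,0.1,0,0,0,0, 0,0,0,0,0,0,0, 0,0,0,0,0,0,0]'
```

```text
time_s: 7.95
ee_pos: [0.6327, -0.0981, 0.0326]
eef_rot: [3.142, -0.0, 0.0]
force: [-0.6, -0.3, 0.7]
grip_width: 0.0574
```

```bash
python3 -m inch '[0,0,0,0,0,0,0.66, 0,0,0,0,0,0,0.7, 0,0,0,0,0,0,0.8, 0,0,0,0,0,0,1, 0,0,0,0,0,0,1, 0,0,-1,0,0,0,1, 0,0,-4,0,0,0,1, 0,0,-5,0,0,0,1, 0,0,-4,0,0,0,1, -4,0,0,0,0,0,1, -5,0.3,0,0,0,0,1, -5,0.3,0,0,0,0,1, -4,0.2,0,0,0,0,1, -0.8,0,0,0,0,0,1, 0,0,0,0,0,0,1]'; python3 -c "
from h import *
wrist_rim('red',(.445,-.1055),.029,.064,'pics/w2.png')
wrist_rim('red',(.628,.113),.059,.015)
im,_=ctrl.camera('top')
for n,c,R,z in (('c',(.633,-.098),.029,.070),('s',(.633,-.098),.059,.015)): print(n,rim(im,'top','blue',c,R,z))"
```

```text
time_s: 9.82
ee_pos: [0.445, -0.1063, 0.1733]
eef_rot: [3.141, -0.001, -0.0]
force: [-0.0, -0.1, 0.9]
grip_width: 0.094
red wrist centre mm [ 444.5 -104.2] 906 rms 1.9 minus tcp [-0.6  2.1]
red wrist centre mm [629.1 113.2] 496 rms 1.2 minus tcp [183.7 219.5]
c (array([ 0.62992672, -0.09852956]), 201, np.float64(0.0022226274438203256), np.float64(0.027814895102444896))
s (array([ 0.63213977, -0.09785291]), 212, np.float64(0.0010243697215968975), np.float64(0.05843332385007436))
```

View pics/w2.png

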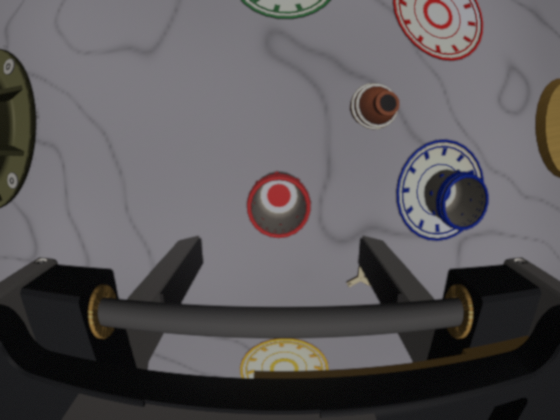

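The blue cup stands centred on its saucer at (460,198), and the saucer hasn't moved. The red cup at (279,204) lies between the fingers, and the vase at (376,105) is clear. Gripping red.

```bash
python3 -m inch '[0,-0.1,3,0,0,0,1, 0,0,4,0,0,0,1, 0,0,4,0,0,0,1, 0,0,2.7,0,0,0,1, 0,0,1,0,0,0,1, 0,0,0,0,0,0,1, 0,0,0,0,0,0,0, 0,0,0,0,0,0,0, 0,0,0,0,0,0,0, 0,0,0,0,0,0,0, 0,0,0,0,0,0,0, 0,0,0,0,0,0,0]' 15
```

```text
time_s: 11.48
ee_pos: [0.4446, -0.1052, 0.0256]
eef_rot: [3.141, -0.0, 0.0]
force: [-1.1, -0.4, 4.3]
grip_width: 0.0569
```

```bash
python3 -m inch '[0,0,-0.5,0,0,0,0, 0,0,-2,0,0,0,0, 0,0,-2.5,0,0,0,0, 0,-1,-1,0,0,0,0, 0,-3,0,0,0,0,0, 0,-4,0,0,0,0,0, 0,-4.5,0,0,0,0,0, 0,-4.5,0,0,0,0,0, 0,-3.2,0,0,0,0,0, 1,-1.6,0,0,0,0,0, 3,0,0,0,0,0,0, 4,0,0,0,0,0,0, 4.2,0,0,0,0,0,0, 3.5,0,0,0,0,0,0, 2,0,0,0,0,0,0, 0.7,0,0,0,0,0,0, 0,0,0,0,0,0,0, 0,0,0,0,0,0,0]'; python3 -c "
from h import *
wrist_rim('red',(.6285,.1133),.059,.015)
wrist_rim('red',(.6285,.1133),.029,.124)"
```

```text
time_s: 13.72
ee_pos: [0.6281, 0.1129, 0.0855]
eef_rot: [3.142, 0.0, 0.0]
force: [-0.1, -0.1, -1.0]
grip_width: 0.0571
red wrist centre mm [629.2 112.5] 1521 rms 1.5 minus tcp [ 1.2 -0.3]
red wrist centre mm [628.4 113.2] 2890 rms 2.2 minus tcp [0.3 0.2]
```

```bash
python3 -m inch '[0,0,1,0,0,0,0, 0,0,2,0,0,0,0, 0,0,1.4,0,0,0,0, 0,0,0.5,0,0,0,0, 0,0,0.2,0,0,0,0, 0,0,0.1,0,0,0,0, 0,0,0.1,0,0,0,0, 0,0,0.1,0,0,0,0, 0,0,0,0,0,0,0, 0,0,0,0,0,0,0]'
```

```text
time_s: 15.08
ee_pos: [0.6287, 0.1129, 0.0317]
eef_rot: [-3.142, -0.0, 0.0]
force: [-0.3, -0.6, 0.9]
grip_width: 0.0567
```

```bash
python3 -m inch '[0,0,0,0,0,0,0.66, 0,0,0,0,0,0,0.7, 0,0,0,0,0,0,0.8, 0,0,0,0,0,0,1, 0,0,0,0,0,0,1, 0,0,-1,0,0,0,1, 0,0,-4,0,0,0,1, 0,0,-5,0,0,0,1, 0,0,-4,0,0,0,1, 0.5,-3,0,0,0,0,1, 0.5,-5,0,0,0,0,1, 0.5,-5,0,0,0,0,1, 0,-2.5,0,0,0,0,1, 0,-0.6,0,0,0,0,1, 0,0,0,0,0,0,1]'; python3 -c "
from h import *
wrist_rim('green',(.6435,.274),.029,.064,'pics/w3.png')
wrist_rim('green',(.4495,.145),.059,.015)
im,_=ctrl.camera('top')
for n,c,R,z in (('c',(.628,.113),.029,.070),('s',(.628,.113),.059,.015)): print(n,rim(im,'top','red',c,R,z))"
```

```text
time_s: 16.95
ee_pos: [0.6436, 0.273, 0.1716]
eef_rot: [3.141, -0.0, -0.0]
force: [-0.2, -0.2, -1.2]
grip_width: 0.0941
green wrist centre mm [642.3 276.3] 654 rms 1.8 minus tcp [-1.3  3.3]
green wrist centre mm [452.  145.6] 96 rms 0.6 minus tcp [-191.7 -127. ]
c (array([0.62540861, 0.11158645]), 249, np.float64(0.002533041902905612), np.float64(0.027981235144382992))
s (array([0.62789985, 0.11327265]), 322, np.float64(0.0015743773886411894), np.float64(0.05811066061635133))
```

View pics/w3.png

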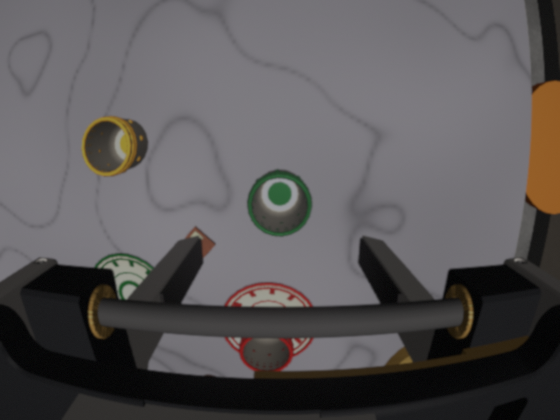

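The red cup stands in its saucer, partly hidden behind the gripper bar at (267,345). The green cup at (280,203) is between the fingers. Gripping it.

```bash
python3 -m inch '[0,-0.2,3,0,0,0,1, 0,0,4,0,0,0,1, 0,0,4,0,0,0,1, 0,0,2.5,0,0,0,1, 0,0,1,0,0,0,1, 0,0,0,0,0,0,1, 0,0,0,0,0,0,0, 0,0,0,0,0,0,0, 0,0,0,0,0,0,0, 0,0,0,0,0,0,0, 0,0,0,0,0,0,0, 0,0,0,0,0,0,0]' 15
```

```text
time_s: 18.6
ee_pos: [0.6435, 0.2759, 0.0266]
eef_rot: [-3.142, -0.0, 0.0]
force: [-1.3, 0.9, 2.3]
grip_width: 0.0586
```

```bash
python3 -m inch '[0,0,-0.5,0,0,0,0, 0,0,-2,0,0,0,0, 0,0,-2.5,0,0,0,0, -1,0.7,-1,0,0,0,0, -2.5,1.7,0,0,0,0,0, -3.5,2.4,0,0,0,0,0, -4,2.7,0,0,0,0,0, -3.9,2.6,0,0,0,0,0, -2.5,1.7,0,0,0,0,0, -1.5,1,0,0,0,0,0, -0.5,0.3,0,0,0,0,0, 0,0,0,0,0,0,0, 0,0,0,0,0,0,0]'; python3 -c "
from h import *
wrist_rim('green',(.450,.145),.059,.015)
wrist_rim('green',(.450,.145),.029,.124,'pics/w4.png')"
```

```text
time_s: 20.23
ee_pos: [0.4501, 0.1452, 0.0866]
eef_rot: [-3.141, -0.0, 0.0]
force: [0.6, -0.3, -0.7]
grip_width: 0.0578
green wrist centre mm [450.8 144.3] 957 rms 1.4 minus tcp [ 0.7 -0.9]
green wrist centre mm [450.1 145.1] 2642 rms 2.1 minus tcp [0.1 0. ]
```

Aligned. Lower 5.4 cm, release, then go to the yellow cup (473,333).

```bash
python3 -m inch '[0,0,1,0,0,0,0, 0,0,2,0,0,0,0, 0,0,1.4,0,0,0,0, 0,0,0.5,0,0,0,0, 0,0,0.2,0,0,0,0, 0,0,0.1,0,0,0,0, 0,0,0.1,0,0,0,0, 0,0,0.1,0,0,0,0, 0,0,0,0,0,0,0, 0,0,0,0,0,0,0]'
```

```text
time_s: 21.58
ee_pos: [0.4497, 0.1449, 0.0326]
eef_rot: [-3.142, -0.0, 0.0]
force: [0.3, -0.2, 0.3]
grip_width: 0.0582
```

```bash
python3 -m inch '[0,0,0,0,0,0,0.66, 0,0,0,0,0,0,0.7, 0,0,0,0,0,0,0.8, 0,0,0,0,0,0,1, 0,0,0,0,0,0,1, 0,0,-1,0,0,0,1, 0,0,-4,0,0,0,1, 0,0,-5,0,0,0,1, 0,0,-4,0,0,0,1, 0.5,-3,0,0,0,0,1, 0.5,-5,0,0,0,0,1, 0.7,-5,0,0,0,0,1, 0.6,-4,0,0,0,0,1, 0,-1.8,0,0,0,0,1, 0,0,0,0,0,0,1]'; python3 -c "
from h import *
wrist_rim('yellow',(.473,.333),.029,.064,'pics/w5.png')
im,_=ctrl.camera('top')
for n,c,R,z in (('c',(.45,.145),.029,.070),('s',(.45,.145),.059,.015)): print(n,rim(im,'top','green',c,R,z))"
```

```text
time_s: 23.45
ee_pos: [0.4722, 0.333, 0.1725]
eef_rot: [3.141, 0.0, 0.001]
force: [0.8, -0.5, 0.4]
grip_width: 0.0939
yellow wrist centre mm [473.1 336.6] 910 rms 2.0 minus tcp [0.9 3.7]
c (array([0.44825732, 0.14339282]), 134, np.float64(0.002233094192190965), np.float64(0.027307876851191976))
s (array([0.44996978, 0.14524568]), 93, np.float64(0.0008140351946585217), np.float64(0.05835056309763465))
```

View pics/w5.png

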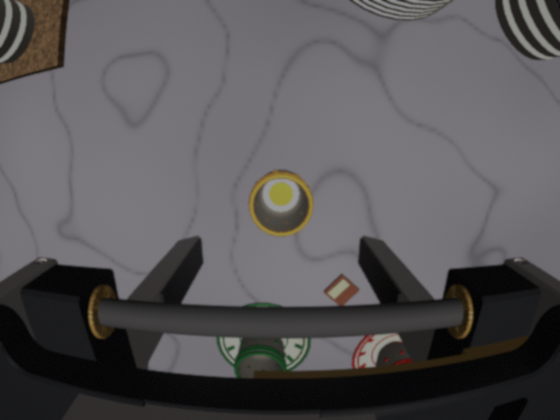

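The green cup is upright on its saucer at (262,355). The yellow cup at (281,203) is between the fingers. Gripping it.

```bash
python3 -m inch '[0.1,-0.2,3,0,0,0,1, 0,0,4,0,0,0,1, 0,0,4,0,0,0,1, 0,0,2.6,0,0,0,1, 0,0,1,0,0,0,1, 0,0,0,0,0,0,1, 0,0,0,0,0,0,0, 0,0,0,0,0,0,0, 0,0,0,0,0,0,0, 0,0,0,0,0,0,0, 0,0,0,0,0,0,0, 0,0,0,0,0,0,0]' 15
```

```text
time_s: 25.05
ee_pos: [0.4735, 0.335, 0.0266]
eef_rot: [-3.141, -0.0, 0.0]
force: [-1.1, 1.3, 2.8]
grip_width: 0.0567
```

```bash
python3 -m inch '[0,0,-0.5,0,0,0,0, 0,0,-2,0,0,0,0, 0,0,-3.5,0,0,0,0, 0,0,-4,0,0,0,0, 0,0,-3,0,0,0,0, 0,1,-1,0,0,0,0, 0,3,0,0,0,0,0, -0.2,4.5,0,0,0,0,0, -0.2,5,0,0,0,0,0, -0.3,5,0,0,0,0,0, -0.3,5,0,0,0,0,0, -0.3,5,0,0,0,0,0, -0.2,5,0,0,0,0,0, -0.2,5,0,0,0,0,0, -0.2,5,0,0,0,0,0, -0.2,5,0,0,0,0,0, -0.2,4,0,0,0,0,0, 0,2.5,0,0,0,0,0, 0,1,0,0,0,0,0]'
```

```text
time_s: 27.42
ee_pos: [0.4497, -0.2262, 0.1655]
eef_rot: [-3.141, 0.001, -0.002]
force: [0.0, 0.2, -1.5]
grip_width: 0.0562
```

```bash
python3 -m inch '[-0.1,1,0,0,0,0,0, 0,2.5,0,0,0,0,0, 0,3.5,1,0,0,0,0, 0,3,2,0,0,0,0, 0,1.5,3,0,0,0,0, 0,0.6,1.5,0,0,0,0, 0,0,0.5,0,0,0,0, 0,0,0,0,0,0,0, 0,0,0,0,0,0,0]'; python3 -c "
from h import *
wrist_rim('yellow',(.4488,-.347),.059,.015)
wrist_rim('yellow',(.4488,-.347),.029,.124,'pics/w6.png')"
```

```text
time_s: 28.55
ee_pos: [0.4501, -0.3459, 0.0875]
eef_rot: [3.141, -0.001, 0.001]
force: [0.7, -0.4, -1.9]
grip_width: 0.0563
yellow wrist centre mm [ 450.6 -348.3] 1630 rms 1.6 minus tcp [ 0.5 -2.3]
yellow wrist centre mm [ 450.5 -345. ] 2901 rms 2.2 minus tcp [0.5 1. ]
```

View pics/w6.png

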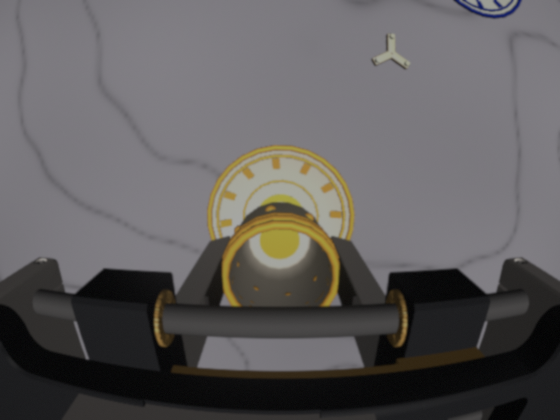

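The yellow cup is held upright at (280,265), slightly forward over its saucer. I'll shift it 2 mm, then lower and release.

```bash
python3 -m inch '[0,0.2,1,0,0,0,0, 0,0,2,0,0,0,0, 0,0,1.4,0,0,0,0, 0,0,0.5,0,0,0,0, 0,0,0.2,0,0,0,0, 0,0,0.1,0,0,0,0, 0,0,0.1,0,0,0,0, 0,0,0.1,0,0,0,0, 0,0,0,0,0,0,0, 0,0,0,0,0,0,0]'
```

```text
time_s: 29.9
ee_pos: [0.4497, -0.3482, 0.0326]
eef_rot: [3.141, -0.0, 0.0]
force: [0.7, -0.3, 1.9]
grip_width: 0.0565
```

```bash
python3 -m inch '[0,0,0,0,0,0,0.66, 0,0,0,0,0,0,0.7, 0,0,0,0,0,0,0.8, 0,0,0,0,0,0,1, 0,0,0,0,0,0,1, 0,0,-1,0,0,0,1, 0,0,-4,0,0,0,1, 0,0,-5,0,0,0,1, 0,0,-4,0,0,0,1, -1,3,-1,0,0,0,1, -2,4,0,0,0,0,1, -2,4,0,0,0,0,1, -1,3,0,0,0,0,1, 0,1,0,0,0,0,1, 0,0,0,0,0,0,1]'; python3 -c "
from h import *
S=dict(blue=(.633,-.098),yellow=(.4488,-.347),red=(.6283,.1133),green=(.4498,.145))
for cam in ['top','scene']:
  im,_=ctrl.camera(cam); cv2.imwrite(f'pics/{cam}9.png',im[:,:,::-1])
  for k,s in S.items():
    a=rim(im,cam,k,s,.029,.070); b=rim(im,cam,k,s,.059,.015); print(cam,k,np.round(a[0]*1000,1),np.round(b[0]*1000,1))
  if cam=='top': print(ctrl.place_of('top','vase')[:1])
t,_=ctrl.camera('top'); a=cv2.resize(t[130:310,90:490],None,fx=2,fy=2); s,_=ctrl.camera('scene'); b=cv2.resize(s[130:300,90:430],(800,400-160)); cv2.imwrite('pics/fin.png',np.vstack([a,b])[:,:,::-1])
"
```

```text
time_s: 31.78
ee_pos: [0.3899, -0.498, 0.1826]
eef_rot: [-3.141, -0.0, -0.0]
force: [-0.3, -0.6, 0.3]
grip_width: 0.0939
top blue [630.  -98.5] [632.2 -97.9]
top yellow [ 448.2 -346.1] [ 449.1 -347.3]
top red [625.4 110.8] [628.  113.3]
top green [448.  143.6] [449.9 145. ]
[{'centre': [280.5, 217.4], 'score': 0.78}]
scene blue [ 635.8 -100.7] [632.3 -98.6]
scene yellow [ 453.3 -347.6] [ 448.2 -347.7]
scene red [631.9 109.6] [627.4 113.5]
scene green [450.2 143.4] [449.4 145. ]
```

View pics/fin.png

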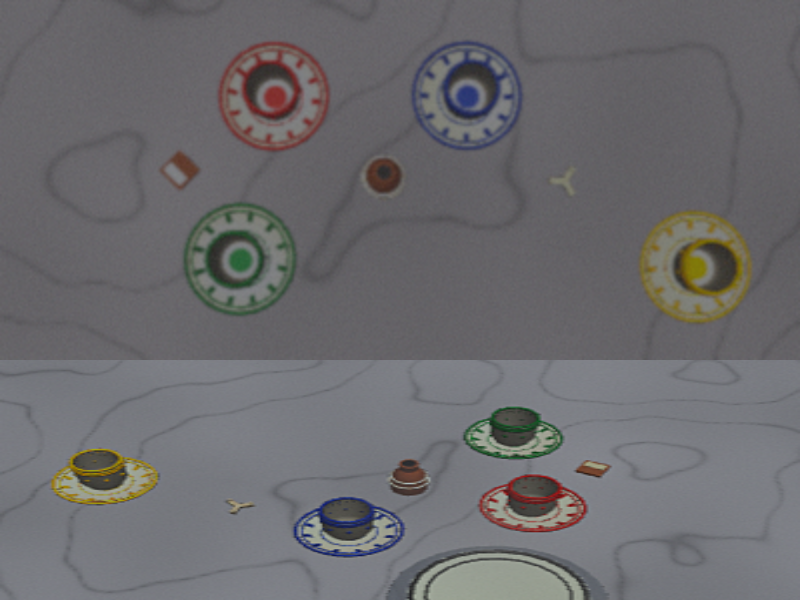

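All four cups stand upright in their own saucers. The two-camera average puts each within about 3 mm of centre, and neither the saucers nor the vase have moved. Handing in.

```bash
python3 -c "
from h import *
print(ctrl.hand_in())"
```

```text
the job is handed in; nothing more can be done
None
```

All four cups are standing upright on the saucers of their own colour, and I handed the job in at about 32 s of the 102 s allowed. I took them one at a time in the order blue, red, green, yellow, lowering each slowly before letting go.

**Centring:** In the last check, averaging the top and scene cameras, blue, yellow and green sit within about 2 mm of their saucer centres. Red is about 3 mm off.

**Saucers and vase:** The saucers measure within about 1 mm of where they started. In the last picture the vase stands upright, with no sign of having moved. Blue, red and green were carried well clear of the vase, and yellow went past it high up. Its position wasn't fitted as finely as the saucers. The network put its base at (281, 220) pixels in the top view at the start and (280.5, 217.4) at the end. I put that 3-pixel gap down to the network's own error, because I had read the vase at (281, 217) in the first picture.

**Disagreement:** The top and scene cameras differed by up to about 6 mm along x on the cup rims. Their errors run opposite ways, so I used the averages. For the red cup both cameras showed about 3 mm off-centre in y, although the wrist camera had shown it within 1 mm before release. I left it there, since the saucer's well is 70 mm across and the cup's foot 42 mm.

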